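# Sort gift-set parts back into their own nests

### The job

Some parts of the gift set stand in the wrong nests: each of the four steel nest blocks is bored to fit the foot of one of them - the pump bottle, the loose over-cap, the dropper bottle and the cream jar. Swap them about until each stands upright and fully down in the nest bored for it, using the empty rubber mat for whatever has to wait. Keep them upright, set them down without dropping them, and do not push the date stamp aside.

Things in the scene. Friction and masses are not known exactly. Their poses are not given: they have to be found in the camera images.
- bottle: Pump bottle with its black over-cap on: upright dark round bottle with a cream label, 50 mm in diameter, 177 mm high, 0.26 kg; the cap takes the top 53 mm and is 48.6 mm in diameter, good to grip from above. It is the one that stands in a nest at the start; a few like it stand in stock at the back of the table and in a carton. Origin: centre of its underside; z up its axis.
- over_cap: Loose black over-cap: plain round cup, open end up, 36 mm in outer diameter, 36 mm high, 14 g; grip it round the outside. Origin: centre of its closed underside; z up its axis.
- dropper: Dropper bottle: amber round glass bottle 30 mm in diameter up to 62 mm, then a black collar 22 mm in diameter up to 75 mm and a narrow 14 mm rubber teat; 102 mm high, 60 g. Origin: centre of its underside; z up its axis.
- jar: Cream jar: low round closed jar, cream with a red band, 63 mm in diameter, 34 mm high, 73 g. Origin: centre of its underside; z up its axis.
- nest_bottle: Nest of the pump bottle: fixed square steel block 90 x 90 x 18 mm, lying flat, with one round blind bore 56 mm wide in the middle of its top. The bore is 8 mm deep (floor 10 mm above the block's underside) and has a 4 mm 45-degree chamfer round its mouth (64 mm wide at the top), which leads the foot in. Origin: centre of the block's underside, on the table; z up. Apart from the four gift-set parts nothing stands within 65 mm of its centre.
- nest_cap: Nest of the over-cap: fixed square steel block 78 x 78 x 18 mm, lying flat, with one round blind bore 42 mm wide in the middle of its top. The bore is 8 mm deep (floor 10 mm above the block's underside) and has a 4 mm 45-degree chamfer round its mouth (50 mm wide at the top), which leads the foot in. Origin: centre of the block's underside, on the table; z up. Apart from the four gift-set parts nothing stands within 65 mm of its centre.
- nest_dropper: Nest of the dropper bottle: fixed square steel block 68 x 68 x 18 mm, lying flat, with one round blind bore 35 mm wide in the middle of its top. The bore is 8 mm deep (floor 10 mm above the block's underside) and has a 4 mm 45-degree chamfer round its mouth (43 mm wide at the top), which leads the foot in. Origin: centre of the block's underside, on the table; z up. Apart from the four gift-set parts nothing stands within 65 mm of its centre.
- nest_jar: Nest of the cream jar: fixed square steel block 104 x 104 x 18 mm, lying flat, with one round blind bore 70 mm wide in the middle of its top. The bore is 8 mm deep (floor 10 mm above the block's underside) and has a 4 mm 45-degree chamfer round its mouth (78 mm wide at the top), which leads the foot in. Origin: centre of the block's underside, on the table; z up. Apart from the four gift-set parts nothing stands within 65 mm of its centre.
- mat: Empty black ribbed rubber mat, fixed, 120 x 120 mm, 3 mm thick: free room on which a thing can be stood for the time being. Nothing else stands within 65 mm of its centre. Origin: centre of its underside, on the table.
- stamp: Self-inking date stamp standing loose on the table among the nests, 39 x 58 mm, 74 mm high; it is not part of the job. Origin: centre of its underside.
There are look-alikes about, which are no part of the job. What is shaped like the bottle but blue or purple is not meant.

How it is judged (in metres and radians):
At the end, for the whole second after the job is handed in: Pump bottle, over-cap, dropper bottle and cream jar each stand in their own nest: axis within 8 mm of the nest's centre, underside less than 12.5 mm above the nest's underside (the bore's floor is at 10 mm), leaning less than 0.06 rad, released and at rest (horizontal distance between bottle and nest_bottle below 0.008 m and z of bottle in the frame of nest_bottle below 0.0125 m and angle between each of bottle, over_cap, dropper, jar's own z axis and vertical below 0.06 rad and linear speed of each of bottle, over_cap, dropper, jar below 0.02 m/s and horizontal distance between over_cap and nest_cap below 0.008 m and z of over_cap in the frame of nest_cap below 0.0125 m and horizontal distance between dropper and nest_dropper below 0.008 m and z of dropper in the frame of nest_dropper below 0.0125 m and horizontal distance between jar and nest_jar below 0.008 m and z of jar in the frame of nest_jar below 0.0125 m); the robot touches nothing.
It fails at once if a part is knocked over or laid down (leans more than 0.8 rad) (angle between any of bottle, over_cap, dropper, jar's own z axis and vertical above 0.8 rad).
It fails at once if a part is dropped (moves faster than 0.6 m/s, as after a fall of 18 mm, while the fingers do not hold it) ((linear speed of bottle above 0.6 m/s and contact force between bottle and the fingers below 0.05 N) or (linear speed of over_cap above 0.6 m/s and contact force between over_cap and the fingers below 0.05 N) or (linear speed of dropper above 0.6 m/s and contact force between dropper and the fingers below 0.05 N) or (linear speed of jar above 0.6 m/s and contact force between jar and the fingers below 0.05 N)).
It fails at once if the date stamp is pushed aside by more than 20 mm (distance of stamp from where it was at the start of the episode above 0.02 m).
It also fails if it takes over 112 s, if anything falls off the work surface, if the arm or the gripper's body presses on something with over 40 N, if the wrist force passes 120 N, or if a joint passes its speed limit or range.

### The arm

A 7-joint arm with a two-finger parallel gripper is mounted at the origin on a cart in front of the work surface, level with it; the furniture and walls round the work are solid. World frame = base frame: x ahead of the robot, y to its left, z up, the work surface at z = 0. Lengths are in mm, angles in degrees, forces in N, time in s.
With the tool pointing down it reaches from about 350 to 900 mm from the base axis. Payload 19.9 kg.
Tool frame: the origin (TCP) lies between the finger pads; the fingertips stand 17 mm ahead of it and the grasp point (between the pads) lies 2 mm behind it (arm.tips_ahead is the distance from the TCP to the fingertips, in mm); z points along the fingers, y is the line along which they close (so a half turn about z gives the same grasp; the last joint's range is limited). The gripper opens to 85 mm and grips with 20 to 120 N. Pads are 22 mm wide; open, the fingers measure 114 mm over their backs; the gripper's body (76 mm by 85 mm) begins 54 mm behind the grasp point. The pads swing forward as they close: fully open they stand 13 mm farther back than shut.
Start: joints at [-66.778, 23.915, -0.59, 92.452, 0.269, 63.638, -3.037], TCP at [270.038, 563.633, 248.26] pointing down, gripper open.
Joint ranges: [-161.28, 161.28], [-22.2, 115.67], [-73.04, 71.86], [3.21, 147.25], [-68.34, 248.33], [10.77, 114.83], [-161.83, 161.83]. Speed limits (degrees/s): [108.29, 108.29, 136.94, 136.94, 172.46, 172.46, 172.46].

### API

Orientations are given as [roll, pitch, yaw] about the fixed x, y, z axes, in that order (R = Rz(yaw) Ry(pitch) Rx(roll)).
In Python, from station import arm gives the robot as it stands. The module is installed in compiled form; this text tells all that it offers.
- The arm moves only by the shell command python3 -m creep 'ROWS' [FORCE]. ROWS is text: rows parted by semicolons, each of 5 numbers parted by spaces: the shift along the tool's x, y, z in m, then the turn about the tool's z in rad, then the opening, from -1 (shut) to 1 (fully open), so that 0 is half open. A call has 1 to 8 rows; each row shifts and turns the commanded pose from where the row before left it, along the tool's axes as they then stand; what a row does not reach is not made up. A row lasts 1/12 s, in which the tool goes at most 41.7 mm and 7.16 degrees, less where a joint would pass 70% of its speed; a pose out of reach is approached as far as the arm can. A call with a gripper value outside its range is refused whole. The fingers move at their own pace and stop on an object; FORCE is the grip in N (left out, the last holds). Time passes only in rows, so rows that do not move let the fingers close. It gives the time, the measured TCP pose, the force, the opening and the grip force at its end, in the units of the state.
- arm.read_state(): the state, without advancing time (a new reading comes with each control period).
- arm.grab_frame(name): name is "scene" or "top" or "wrist"; returns (picture, depth): 480x640x3 uint8, red, green, blue; 480x640 float32, mm along the optical axis (not along the pixel's ray), 0 where there is no reading.
- arm.get_calibration(name): a dict with "fov_y" (degrees; the focal length in pixels is half the picture's height over the tangent of half this angle, whatever the lens; pixels are square), "cx", "cy" (the principal point, pixels), "T" (4x4, takes a point from camera to world coordinates). Camera axes: x right, y down, z forward; pixel columns grow to the right and rows downward; lengths in mm; the calibration is good to about 2 mm. A picture is of the moment at which its call begins: read the wrist's pose just before it. get_calibration takes no time and is no camera call; for the wrist camera it gives the pose at the moment of the call.
- arm.sign_off(): hands the job in; it is judged then, once.
The state is a dict: "time_s": time; "joint_pos": joint angles; "joint_vel": joint speeds; "effort": joint torques, N m; "eef_pos": TCP position; "tool_rot": TCP orientation; "force": force on the tool from outside, world axes, zero at the start; "moment": the same for the moment, N m; "gripper_width": opening from 0.0 (shut) to 1.0 (fully open); "grasp_force": force on a finger pad.
Only numpy, scipy, OpenCV 4.12 (cv2) and the standard library are available. Lean on these libraries where they do the work, as an engineer would, in place of code of your own. Each camera call takes 0.05 s, during which the arm holds its last target. There are 200 camera calls.

## Working session

There is one attempt and no reset: what is moved stays moved. The work goes in short steps, Python scripts to look and compute and a shell command to move; the robot and the scene stay as the last step left them, time stands still between calls to the robot, and variables do not carry over. Pictures are saved under pics/ and viewed, at most 14 in all, crops included, and the job is handed in when it is done.

```bash
mkdir -p pics
cat > h.py <<'E'
import numpy as np, cv2
from station import arm
def snap(name):
    c=arm.get_calibration(name); im,d=arm.grab_frame(name)
    return im,d,c
def save(im,fn): cv2.imwrite('pics/'+fn,im[:,:,::-1])
def f(c): return 240/np.tan(np.radians(c['fov_y']/2))
def cloud(d,c):
    v,u=np.mgrid[0:480,0:640]; F=f(c); T=np.array(c['T'])
    P=np.stack([(u-c['cx'])/F*d,(v-c['cy'])/F*d,d],-1)
    return P@T[:3,:3].T+T[:3,3]
def ray(u,v,z,c):
    F=f(c);T=np.array(c['T']); r=T[:3,:3]@np.array([(u-c['cx'])/F,(v-c['cy'])/F,1]); o=T[:3,3]
    return o+r*(z-o[2])/r[2]
E
python3 - <<'E'
from h import *
for n in ('top','scene','wrist'):
    im,d,c=snap(n); save(im,n+'0.png'); np.savez('pics/'+n+'0.npz',im=im,d=d,T=c['T'],cx=c['cx'],cy=c['cy'],fov_y=c['fov_y'])
    print(n,c['fov_y'],np.round(np.array(c['T']),2).tolist(),(d>0).mean())
s=arm.read_state();print(s['eef_pos'],s['tool_rot'],s['time_s'],s['gripper_width'])
E
```

```text
top 50.2705785000043 [[0.01, -0.99, 0.13, 430.82], [-1.0, -0.01, -0.0, 2.11], [0.0, -0.13, -0.99, 990.89], [0.0, 0.0, 0.0, 1.0]] 0.9962174479166667
scene 53.85780618223354 [[-0.47, -0.5, 0.73, -62.19], [-0.88, 0.27, -0.39, 363.89], [0.0, -0.82, -0.57, 555.32], [0.0, 0.0, 0.0, 1.0]] 0.9959537760416667
wrist 61.102367106584026 [[0.43, 0.85, 0.29, 193.72], [0.9, -0.41, -0.14, 599.32], [-0.0, 0.33, -0.95, 373.38], [0.0, 0.0, 0.0, 1.0]] 0.9959700520833333
[269.9568316  563.42910463 247.78632975] [-1.79945972e+02  5.13393062e-03  1.54400996e+02] 0.15 0.9990310642431179
```

View pics/top0.png

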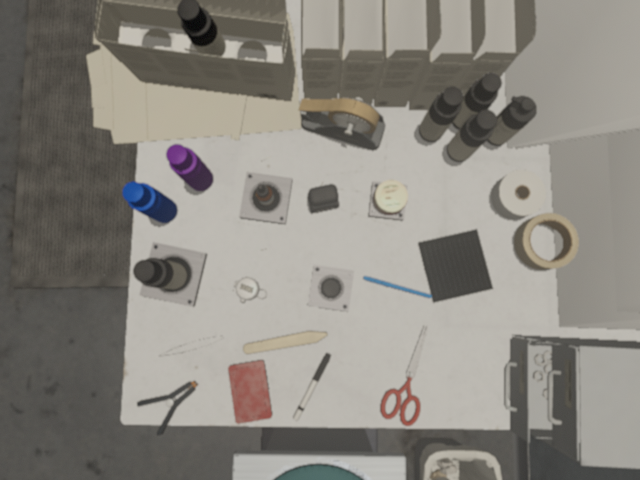

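View pics/scene0.png

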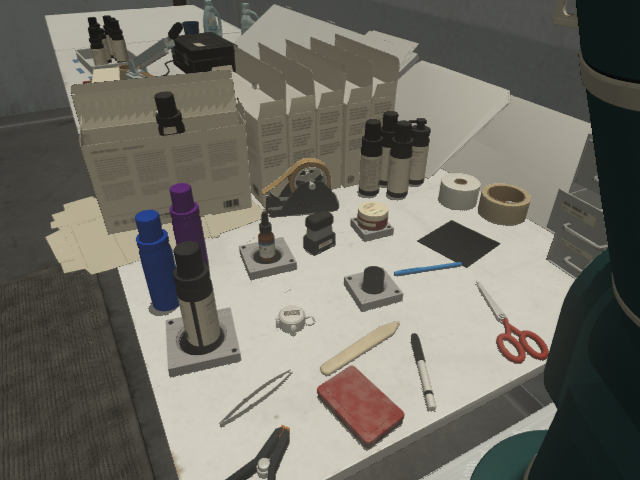

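The top view shows the bottle in a nest at (173,274), the dropper in a nest at (266,198), the jar in a small nest at (389,200), the cap in a nest at (331,288), the mat at (456,265) and the stamp at (323,197).

Possible confusions:
- **Bottle:** stock bottles at (440,115), (480,95), (470,137) and (512,122), a carton bottle at (200,25), blue at (150,200) and purple at (190,168). The one in the nest at (173,274) is meant.
- **Jar:** tape rolls at (520,195) and (548,240), and the tape measure at (247,289).
- **Cap:** the stamp at (323,197).

Next I measure the blocks.

Run:
```python
from h import *
for n in ('top','scene'):
    z=np.load(f'pics/{n}0.npz'); c={k:z[k] for k in('T','cx','cy','fov_y')}; d=z['d'];P=cloud(d,c)
    R=(P[...,0]>300)&(P[...,0]<800)&(abs(P[...,1])<450)
    zz=P[...,2]; t=R&(abs(zz)<12); print(n,'table z',np.median(zz[t]),zz[t].std())
    m=(R&(zz>13)&(zz<24)).astype(np.uint8)
    k,l,st,ce=cv2.connectedComponentsWithStats(m)
    for i in range(1,k):
        if st[i,4]<150: continue
        p=P[l==i][:,:2].astype(np.float32); r=cv2.minAreaRect(p); print('rect',np.round(r[0]),np.round(r[1]),round(r[2]),st[i,4],ce[i].round(), 'z',round(np.median(zz[l==i]),1))
    m=(R&(zz>30)).astype(np.uint8)
    k,l,st,ce=cv2.connectedComponentsWithStats(m)
    for i in range(1,k):
        if st[i,4]<60: continue
        q=P[l==i]; zt=np.percentile(q[:,2],97); p=q[q[:,2]>zt-6][:,:2].astype(np.float32)
        print('obj',ce[i].round(),'ztop',round(zt),'top circle',np.round(cv2.minEnclosingCircle(p)[0]),round(cv2.minEnclosingCircle(p)[1],1),'med',np.median(p,0).round(1))
im=np.load('pics/top0.npz')['im']; save(cv2.resize(im[150:320,125:505],(800,358),interpolation=cv2.INTER_CUBIC),'crop1.png')
```

```text
top table z 1.6888338507230287 2.3596324595320888
rect [767. -36.] [166.  57.] 84 659 [345. 129.] z 20.1
rect [631. 111.] [91. 91.] 82 1518 [265. 197.] z 18.1
rect [ 629. -127.] [68. 69.] 84 347 [382. 206.] z 18.3
rect [481. 283.] [106. 104.] 79 1631 [177. 274.] z 17.9
rect [459. -18.] [78. 78.] 82 1317 [331. 287.] z 17.9
rect [455. 141.] [42. 42.] 28 283 [246. 288.] z 22.3
rect [312. 137.] [23. 69.] 1 393 [248. 367.] z 18.3
obj [492. 119.] ztop 178 top circle [ 615. -147.] 236.9 med [ 766.  -261.2]
obj [347. 118.] ztop 119 top circle [612. -19.] 182.5 med [775.7 -53.2]
obj [188. 165.] ztop 179 top circle [555. 129.] 177.3 med [668.1 240.1]
obj [521. 193.] ztop 54 top circle [ 549. -204.] 237.7 med [ 640.  -374.1]
obj [391. 196.] ztop 56 top circle [543. -72.] 134.9 med [ 630.4 -128.6]
obj [148. 200.] ztop 179 top circle [522. 163.] 185.4 med [604.4 307.6]
obj [323. 195.] ztop 77 top circle [538.  -9.] 107.9 med [ 6.277e+02 -3.000e-01]
obj [264. 193.] ztop 112 top circle [533.  57.] 115.8 med [629.7 109. ]
obj [540. 241.] ztop 52 top circle [ 513. -223.] 239.9 med [ 548.4 -402.4]
obj
[... 869 characters left out ...]
7 top circle [ 767. -250.] 54.8 med [ 763.1 -260.1]
obj [576. 210.] ztop 240 top circle [ 363. -364.] 13.6 med [ 368.8 -360.5]
obj [306. 183.] ztop 117 top circle [775. -53.] 27.4 med [772.5 -49.9]
obj [460. 185.] ztop 53 top circle [ 640. -374.] 46.1 med [ 636.  -370.6]
obj [180. 264.] ztop 187 top circle [475. 280.] 17.7 med [471.1 281.1]
obj [501. 200.] ztop 51 top circle [ 551. -421.] 54.1 med [ 539.8 -400.2]
obj [373. 213.] ztop 55 top circle [ 630. -128.] 32.4 med [ 625.9 -125.3]
obj [266. 235.] ztop 109 top circle [629. 111.] 6.0 med [628.  111.1]
obj [319. 226.] ztop 76 top circle [626.  -0.] 27.2 med [621.9   2.3]
obj [374. 275.] ztop 48 top circle [459. -17.] 19.2 med [458.  -18.2]
```

View pics/crop1.png

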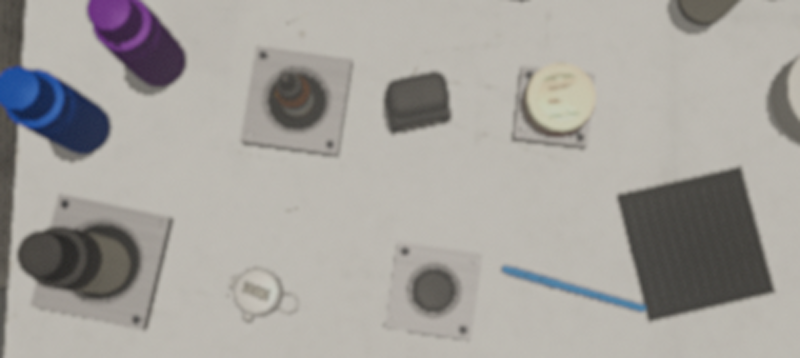

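Block sizes identify the nests. The bottle is in nest_jar (104 mm, 481,283), the dropper is in nest_bottle (90 mm, 631,111), and the jar is on nest_dropper (68 mm, 629,-127). The cap already stands in its own nest (78 mm).

Plan: jar to mat, dropper to its nest, bottle to its nest, then jar to its nest. I'll hold yaw at 90, so tool x is world +y, tool y is world +x and tool z is down.

```bash
python3 -m creep '0 0 0 0.125 1;0 0 0 0.125 1;0 0 0 0.125 1;0 0 0 0.125 1;0 0 0 0.125 1;0 0 0 0.125 1;0 0 0 0.125 1;0 0 0 0.125 1' 40
python3 -m creep '0 0 0 0.124 1;-0.035 0.018 0 0 1;-0.035 0.018 0 0 1;-0.035 0.018 0 0 1;-0.035 0.018 0 0 1;-0.035 0.018 0 0 1;-0.035 0.018 0 0 1;-0.035 0.018 0 0 1'
python3 - <<'E'
from h import *
z=np.load('pics/top0.npz'); c={k:z[k] for k in('T','cx','cy','fov_y')}
print(ray(456,265,3,c))
E
```

```text
time_s: 0.82
eef_pos: [270.0, 563.5, 248.0]
tool_rot: [-180.0, 0.0, 96.8]
force: [-0.6, -0.7, -0.3]
gripper_width: 0.999
grasp_force: 0.0
time_s: 1.48
eef_pos: [396.4, 316.8, 248.3]
tool_rot: [-180.0, -0.0, 90.0]
force: [1.6, 0.9, 0.4]
gripper_width: 0.999
grasp_force: 0.0
[ 504.73023659 -259.54073641    3.        ]
```

```bash
python3 -m creep '-0.0345 0.018 0 0 1;-0.0345 0.018 0 0 1;-0.0345 0.018 0 0 1;-0.0345 0.018 0 0 1;-0.0345 0.018 0 0 1;-0.0345 0.018 0 0 1;-0.0345 0.018 0 0 1;-0.0345 0.018 0 0 1'
python3 -m creep '-0.034 0.018 0 0 1;-0.034 0.018 0 0 1;-0.034 0.018 0 0 1;-0.034 0.018 0 0 1;-0.0332 0.0178 0 0 1;0 0 0 0 1;0 0 0 0 1'
python3 - <<'E'
from h import *
im,d,c=snap('wrist'); save(im,'w1.png'); P=cloud(d,c); zz=P[...,2]
s=arm.read_state(); print(s['eef_pos'])
R=(abs(P[...,0]-630)<150)&(abs(P[...,1]+127)<150)
for lo,hi in ((13,23),(44,60)):
    k,l,st,ce=cv2.connectedComponentsWithStats((R&(zz>lo)&(zz<hi)).astype(np.uint8))
    for i in range(1,k):
        if st[i,4]<300: continue
        p=P[l==i]; r=cv2.minAreaRect(p[:,:2].astype(np.float32)); print(lo,np.round(r[0],1),np.round(r[1],1),st[i,4],ce[i].round(),np.median(p[:,2]).round(1),np.round(cv2.minEnclosingCircle(p[:,:2].astype(np.float32)),1) if 0 else '')
E
```

```text
time_s: 2.15
eef_pos: [540.5, 40.9, 248.3]
tool_rot: [180.0, -0.0, 90.0]
force: [0.1, 1.9, 0.7]
gripper_width: 1.0
grasp_force: 0.0
time_s: 2.73
eef_pos: [629.8, -128.9, 247.6]
tool_rot: [-179.9, 0.1, 89.8]
force: [-0.3, 0.3, -0.6]
gripper_width: 1.004
grasp_force: 0.0
[ 629.62960283 -127.01302548  247.69599434]
13 [755.5 -49.3] [144.4  48.9] 2270 [468. 118.] 19.7 
13 [486.4 -22.1] [78.3 21.4] 2332 [139.  64.] 18.1 
13 [ 627.6 -127.6] [68.8 68. ] 1407 [306. 177.] 18.1 
44 [756.8 -21.4] [48.9  4.8] 512 [488.  62.] 51.3 
44 [774.2 -22.6] [10.7 27.2] 449 [512.  70.] 51.1 
44 [742.2 -70.7] [51.1  4.6] 446 [458. 137.] 51.3 
44 [759.5 -80.4] [30.6 16.4] 460 [482. 149.] 49.9 
44 [ 629.3 -128.7] [61.3 61.6] 4481 [314. 208.] 52.7 
44 [ 759.9 -204.6] [46.2 16. ] 500 [464. 289.] 52.3 
44 [ 719.  -257.2] [40.  11.2] 389 [413. 342.] 52.0
```

View pics/w1.png

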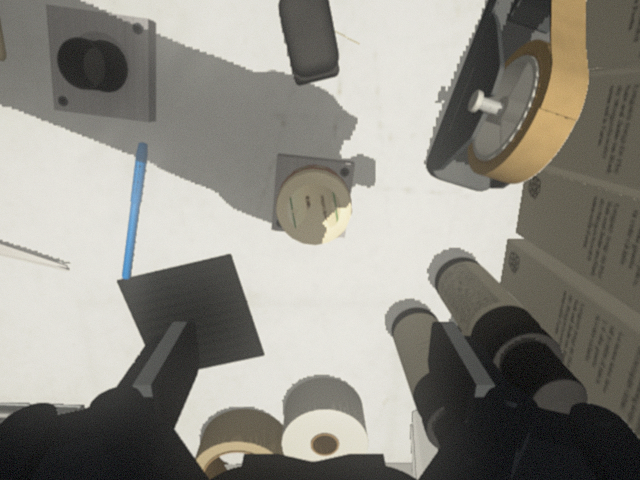

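The jar sits at (629.5,-128.5) on the 68 mm block (pixel 314,208), right under the TCP and between the fingers. I descend and grip.

```bash
python3 -m creep '0 0 0.03 0 1;0 0 0.04 0 1;0 0 0.04 0 1;0 0 0.04 0 1;0 0 0.03 0 1;0 0 0.016 0 1;0 0 0.01 0 1;0 0 0 0 1'
python3 -m creep '0 0 0 0 0.3;0 0 0 0 0;0 0 0 0 -1;0 0 0 0 -1;0 0 0 0 -1;0 0 0 0 -1;0 0 0 0 -1;0 0 0 0 -1' 30
```

```text
time_s: 3.45
eef_pos: [628.9, -125.1, 40.7]
tool_rot: [-179.9, -0.0, 90.1]
force: [-0.2, 0.3, -0.3]
gripper_width: 0.998
grasp_force: 0.0
time_s: 4.12
eef_pos: [630.7, -126.4, 44.2]
tool_rot: [179.9, -0.0, 90.0]
force: [-2.3, 1.6, 5.4]
gripper_width: 0.724
grasp_force: 32.1
```

```bash
python3 -m creep '0 0 -0.02 0 -1;0 0 -0.04 0 -1;-0.02 -0.02 0 0 -1;-0.0275 -0.025 0 0 -1;-0.0275 -0.025 0 0 -1;-0.0275 -0.025 0 0 -1;-0.02 -0.02 0 0 -1;-0.0105 -0.01 0 0 -1'
python3 -m creep '0 0 0.02 0 -1;0 0 0.025 0 -1;0 0 0.018 0 -1;0 0 0.008 0 -1;0 0 0.003 0 -1;0 0 0 0 -1'
python3 -m creep '0 0 0.001 0 -1;0 0 0 0 -1'
python3 -m creep '0 0 0 0 0.6;0 0 0 0 1;0 0 0 0 1;0 0 0 0 1;0 0 -0.02 0 1;0 0 -0.03 0 1;0 0 -0.03 0 1;0 0 0 0 1'
```

```text
time_s: 4.78
eef_pos: [502.4, -262.6, 103.9]
tool_rot: [179.9, 0.1, 89.8]
force: [-0.5, -0.6, 0.2]
gripper_width: 0.723
grasp_force: 33.6
time_s: 5.28
eef_pos: [505.3, -259.4, 29.2]
tool_rot: [180.0, -0.0, 90.0]
force: [-1.0, 0.1, -0.5]
gripper_width: 0.725
grasp_force: 34.0
time_s: 5.45
eef_pos: [505.7, -259.8, 28.7]
tool_rot: [179.9, 0.0, 90.0]
force: [-2.2, 1.9, 5.1]
gripper_width: 0.724
grasp_force: 34.7
time_s: 6.12
eef_pos: [506.8, -260.8, 112.2]
tool_rot: [179.7, 0.1, 90.0]
force: [1.4, -1.1, 0.1]
gripper_width: 0.999
grasp_force: 0.0
```

```bash
python3 -m creep '0 0 -0.04 0 1;0 0 -0.04 0 1;0.035 0.0125 0 0 1;0.035 0.0125 0 0 1;0.035 0.0125 0 0 1;0.035 0.0125 0 0 1;0.035 0.0125 0 0 1;0.035 0.0125 0 0 1'
python3 -m creep '0.036 0.0125 0 0 1;0.036 0.0125 0 0 1;0.036 0.0125 0 0 1;0.036 0.0122 0 0 1;0.016 0 0 0 1;0 0 0 0 1;0 0 0 0 1'
cat > m.py <<'E'
from h import *
import sys
def look(x,y,bands,fn=None,R=110):
    im,d,c=snap('wrist'); P=cloud(d,c); zz=P[...,2]
    if fn: save(im,fn)
    s=arm.read_state(); print(s['eef_pos'])
    Rm=(abs(P[...,0]-x)<R)&(abs(P[...,1]-y)<R)
    for lo,hi in bands:
        k,l,st,ce=cv2.connectedComponentsWithStats((Rm&(zz>lo)&(zz<hi)).astype(np.uint8))
        for i in range(1,k):
            if st[i,4]<120: continue
            p=P[l==i]; q=p[:,:2].astype(np.float32); r=cv2.minAreaRect(q); ci=cv2.minEnclosingCircle(q)
            print((lo,hi),'rect',np.round(r[0],1),np.round(r[1],1),'circ',np.round(ci[0],1),round(ci[1],1),'n',st[i,4],'px',ce[i].round(),'z',np.median(p[:,2]).round(1))
E
python3 -c "
from m import *
look(630,111,[(13,23),(40,70),(95,120)],'w2.png')"
```

```text
time_s: 6.78
eef_pos: [580.2, -47.7, 187.5]
tool_rot: [180.0, -0.0, 90.0]
force: [0.5, -0.6, 0.6]
gripper_width: 1.0
grasp_force: 0.0
time_s: 7.37
eef_pos: [629.4, 111.2, 187.0]
tool_rot: [-180.0, 0.0, 90.1]
force: [0.1, 0.0, -0.1]
gripper_width: 1.002
grasp_force: 0.0
[629.4093295  109.7880218  187.23699328]
(13, 23) rect [630. 110.] [90.8 90.2] circ [629.9 110.3] 63.3 n 9254 px [315. 212.] z 18.0
(13, 23) rect [628.2  21.5] [22.  45.5] circ [624.1  12.1] 22.7 n 312 px [307. 320.] z 18.1
(40, 70) rect [664.4 217.4] [ 3.5 25.1] circ [664.7 219.1] 12.6 n 236 px [370.  60.] z 56.3
(40, 70) rect [629.6 113.4] [23.4 29.8] circ [629.9 110.1] 15.2 n 958 px [315. 225.] z 61.3
(40, 70) rect [627.4  17.2] [21.5 39.6] circ [625.4  10.3] 20.0 n 979 px [307. 352.] z 60.7
(95, 120) rect [667. 218.] [ 5.2 29.3] circ [667.1 220.4] 14.6 n 620 px [391.  48.] z 111.7
(95, 120) rect [629.8 110.4] [11.9 11.9] circ [629.7 110.3] 6.4 n 520 px [315. 262.] z 108.2
```

View pics/w2.png

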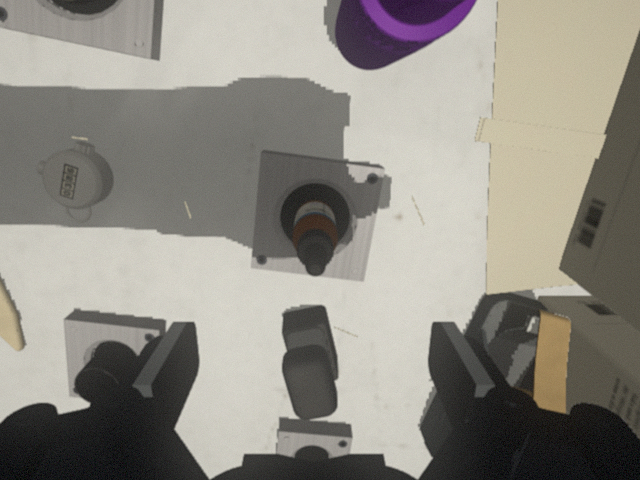

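The dropper (teat at pixel 315,262) stands upright in the bottle nest at (629.7,110.3), right under the TCP.

```bash
python3 -m creep '0 0 0.03 0 1;0 0 0.035 0 1;0 0 0.03 0 1;0 0 0.02 0 1;0 0 0.01 0 1;0 0 0 0 1;0 0 0 0 0.3;0 0 0 0 -0.2'
python3 -m creep '0 0 0 0 -0.6;0 0 0 0 -1;0 0 0 0 -1;0 0 0 0 -1;0 0 0 0 -1;0 0 0 0 -1;0 0 -0.004 0 -1;0 0 0 0 -1' 25
```

```text
time_s: 8.08
eef_pos: [630.5, 110.0, 64.0]
tool_rot: [179.9, -0.0, 90.0]
force: [-0.2, -0.2, 0.2]
gripper_width: 0.74
grasp_force: 0.0
time_s: 8.75
eef_pos: [629.8, 110.5, 67.2]
tool_rot: [180.0, -0.0, 90.0]
force: [-0.2, 0.1, -0.8]
gripper_width: 0.339
grasp_force: 24.8
```

```bash
python3 -m creep '0 0 -0.02 0 -1;0 0 -0.04 0 -1;0 0 -0.04 0 -1;-0.02 0 0 0 -1;-0.03 0 0 0 -1;-0.03 0 0 0 -1;-0.03 0 0 0 -1;-0.03 0 0 0 -1'
python3 -m creep '-0.03 0 0 0 -1;-0.03 -0.0005 0 0 -1;-0.02 -0.0005 0 0 -1;-0.0174 0 0 0 -1;0 0 0 0 -1;0 0 0 0 -1'
python3 -c "
from m import *
look(628,-127,[(13,23)],'w3.png',70)"
```

```text
time_s: 9.42
eef_pos: [629.3, -30.8, 166.5]
tool_rot: [180.0, -0.0, 90.0]
force: [1.5, -0.5, -0.3]
gripper_width: 0.345
grasp_force: 25.0
time_s: 9.92
eef_pos: [628.3, -127.9, 166.3]
tool_rot: [-180.0, 0.0, 89.9]
force: [0.5, 0.2, -0.3]
gripper_width: 0.337
grasp_force: 25.0
[ 628.50738886 -126.67035984  166.27117675]
(13, 23) rect [ 627.7 -127.5] [68.6 68.1] circ [ 627.6 -127.4] 48.0 n 6834 px [313. 220.] z 18.0
```

View pics/w3.png

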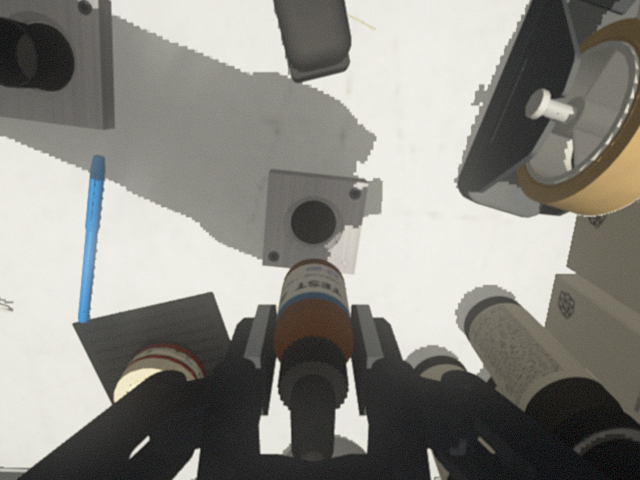

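The empty bore (pixel 313,222) lies under the held dropper, and the offset is under 1 mm. I lower it.

```bash
python3 -m creep '-0.0004 -0.0006 0.025 0 -1;0 0 0.03 0 -1;0 0 0.02 0 -1;0 0 0.01 0 -1;0 0 0.006 0 -1;0 0 0.005 0 -1;0 0 0.004 0 -1;0 0 0 0 -1'
python3 -m creep '0 0 0.0035 0 -1;0 0 0.001 0 -1;0 0 0 0 -1'
```

```text
time_s: 10.63
eef_pos: [628.2, -127.2, 66.5]
tool_rot: [180.0, 0.0, 90.0]
force: [-0.7, -0.1, -0.6]
gripper_width: 0.349
grasp_force: 25.0
time_s: 10.88
eef_pos: [628.8, -127.5, 63.3]
tool_rot: [179.9, 0.0, 90.0]
force: [-2.4, -0.0, 11.1]
gripper_width: 0.342
grasp_force: 26.0
```

```bash
python3 -m creep '0 0 0 0 -0.2;0 0 0 0 0.1;0 0 0 0 0.4;0 0 0 0 0.7;0 0 0 0 1;0 0 0 0 1;0 0 -0.03 0 1;0 0 -0.04 0 1'
python3 -m creep '0 0 -0.04 0 1;0 0 -0.04 0 1;0 0 -0.04 0 1;0 0 -0.02 0 1;0 0 0 0 1;0 0 0 0 1'
python3 -c "
from m import *
look(628,-127,[(13,23),(40,70),(95,125)],None,70)"
```

```text
time_s: 11.55
eef_pos: [626.1, -127.0, 129.7]
tool_rot: [-179.7, -0.0, 90.0]
force: [0.5, 0.9, 0.7]
gripper_width: 1.002
grasp_force: 0.0
time_s: 12.05
eef_pos: [628.3, -127.4, 273.0]
tool_rot: [179.9, 0.0, 90.0]
force: [-0.1, 0.3, -0.3]
gripper_width: 1.002
grasp_force: 0.0
[ 627.82057867 -127.20647415  271.62247036]
(13, 23) rect [ 627.7 -127.5] [68.5 68.2] circ [ 627.7 -127.2] 47.4 n 3547 px [313. 189.] z 18.1
(40, 70) rect [ 628.5 -125. ] [29.4 23.6] circ [ 628.5 -127.9] 15.0 n 497 px [314. 196.] z 61.7
(95, 125) rect [ 628.6 -127.6] [12.3 11.4] circ [ 628.6 -128. ] 6.4 n 262 px [314. 219.] z 108.9
```

The dropper is seated: its teat top reads 109, the same as when it stood in the other bore. Now the bottle.

```bash
python3 -m creep '0.03 -0.0138 0 0 1;0.038 -0.0138 0 0 1;0.038 -0.0138 0 0 1;0.038 -0.0138 0 0 1;0.038 -0.0138 0 0 1;0.038 -0.0138 0 0 1;0.038 -0.0138 0 0 1;0.038 -0.0138 0 0 1'
python3 -m creep '0.038 -0.0138 0 0 1;0.038 -0.0138 0 0 1;0.0354 -0.014 0 0 1;0 0 0 0 1;0 0 0 0 1;0 0 0 0 1'
python3 -c "
from m import *
look(478,281,[(13,23),(80,120),(175,200)],'w4.png',90)"
```

```text
time_s: 12.77
eef_pos: [516.0, 170.2, 270.7]
tool_rot: [-179.9, 0.1, 90.0]
force: [1.3, 0.5, 0.1]
gripper_width: 0.997
grasp_force: 0.0
time_s: 13.27
eef_pos: [475.7, 279.5, 270.8]
tool_rot: [-179.9, 0.1, 90.0]
force: [1.0, -1.2, 0.0]
gripper_width: 0.999
grasp_force: 0.0
[476.07976553 278.99947503 271.01503974]
(13, 23) rect [479.5 282.4] [104.4 104.3] circ [479.4 282.9] 73.1 n 6132 px [319. 174.] z 18.1
(80, 120) rect [475.1 295.1] [48.7 19.3] circ [475.4 285.5] 24.4 n 623 px [314. 191.] z 103.3
(175, 200) rect [475.7 280. ] [34.8 34.9] circ [475.8 279.8] 17.8 n 3154 px [314. 256.] z 186.7
```

View pics/w4.png

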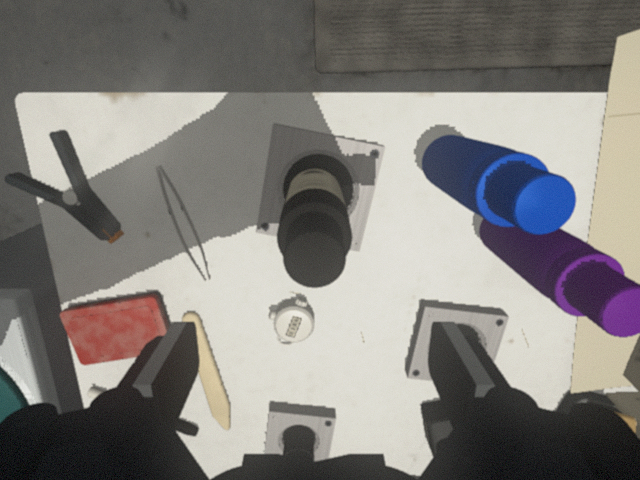

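The bottle in the jar nest has its cap top at pixel (314,256), at (475.8,280). The cap top looks stepped, so I check its radius against height.

Run:
```python
from h import *
im,d,c=snap('wrist'); P=cloud(d,c).reshape(-1,3)
r=np.hypot(P[:,0]-475.8,P[:,1]-280); m=(r<40)&(P[:,2]>30)
for a in range(40,192,6):
    k=m&(P[:,2]>=a)&(P[:,2]<a+6)
    if k.sum()>5:print(a,k.sum(),np.percentile(r[k],[5,50,95]).round(1), 'xspan',(np.ptp(P[k,0])).round(1))
```

```text
40 53 [24.4 24.7 25. ] xspan 46.5
46 53 [24.5 24.7 24.9] xspan 45.1
52 56 [24.4 24.7 24.9] xspan 44.6
58 64 [24.4 24.7 24.9] xspan 48.0
64 69 [24.5 24.7 24.9] xspan 45.3
70 67 [24.4 24.7 24.9] xspan 44.3
76 72 [24.4 24.7 24.9] xspan 45.4
82 76 [24.5 24.7 24.9] xspan 45.4
88 79 [24.5 24.7 24.9] xspan 46.0
94 82 [24.5 24.7 24.9] xspan 48.5
100 91 [24.4 24.7 25. ] xspan 44.4
106 122 [24.3 24.7 24.9] xspan 47.3
112 105 [24.2 24.4 24.7] xspan 46.3
118 215 [23.3 24.2 24.7] xspan 48.5
124 194 [22.1 23.1 24. ] xspan 45.0
130 23 [23.4 23.6 23.9] xspan 37.2
136 125 [23.5 23.7 24.1] xspan 46.7
142 356 [19.  23.5 24.1] xspan 47.9
148 1132 [17.3 20.7 23.5] xspan 47.8
154 137 [16.9 17.2 17.6] xspan 33.5
160 145 [16.9 17.2 17.6] xspan 33.6
166 152 [16.9 17.2 17.5] xspan 33.9
172 163 [16.8 17.1 17.5] xspan 33.6
178 185 [16.7 17.1 17.5] xspan 33.3
184 2883 [ 3.9 12.3 16.9] xspan 34.8
```

The cap's neck is 34.6 mm wide from z 153 to 187, so I grip there.

```bash
python3 -m creep '0 0 0.03 0 1;0 0 0.035 0 1;0 0 0.02 0 1;0 0 0.012 0 1;0 0 0.005 0 1;0 0 0 0 0.5;0 0 0 0 0;0 0 0 0 -0.5' 60
python3 -m creep '0 0 0 0 -1;0 0 0 0 -1;0 0 0 0 -1;0 0 0 0 -1;0 0 0 0 -1;0 0 0 0 -1;0 0 -0.004 0 -1;0 0 0 0 -1' 60
python3 -m creep '0 0 -0.02 0 -1;0 0 -0.03 0 -1;0 0 -0.02 0 -1;0 0 0 0 -1;0 0 0 0 -1'
```

```text
time_s: 14.03
eef_pos: [476.6, 280.2, 171.1]
tool_rot: [179.9, -0.1, 90.0]
force: [1.4, -0.2, -0.1]
gripper_width: 0.603
grasp_force: 0.0
time_s: 14.7
eef_pos: [476.3, 280.3, 175.1]
tool_rot: [179.9, -0.1, 90.0]
force: [0.0, 1.2, -2.1]
gripper_width: 0.553
grasp_force: 61.9
time_s: 15.12
eef_pos: [476.2, 280.3, 244.8]
tool_rot: [179.9, -0.1, 90.0]
force: [0.5, -1.2, -3.0]
gripper_width: 0.553
grasp_force: 62.7
```

```bash
python3 -m creep '-0.01 0.009 0 0 -1;-0.02 0.018 0 0 -1;-0.025 0.023 0 0 -1;-0.028 0.0255 0 0 -1;-0.028 0.0255 0 0 -1;-0.025 0.023 0 0 -1;-0.02 0.018 0 0 -1;-0.0136 0.0123 0 0 -1'
python3 -m creep '0 0 0 0 -1;0 0 0 0 -1;0 0 0 0 -1'
python3 -c "
from m import *
look(630,110,[(13,23),(80,220)],'w5.png',80)"
```

```text
time_s: 15.78
eef_pos: [631.2, 107.3, 242.3]
tool_rot: [-179.9, 0.1, 89.9]
force: [-0.4, -0.2, -2.4]
gripper_width: 0.554
grasp_force: 62.6
time_s: 16.03
eef_pos: [629.6, 111.0, 242.7]
tool_rot: [-179.9, 0.0, 90.0]
force: [-1.0, 0.0, -2.6]
gripper_width: 0.551
grasp_force: 62.7
[629.5357864  111.43768558 243.03843064]
(13, 23) rect [630.  110.2] [90.2 90.3] circ [630.  110.3] 63.4 n 5086 px [315. 183.] z 18.0
(80, 220) rect [628.7 117.8] [36.2 49.8] circ [628.5 111.4] 25.1 n 7490 px [314. 249.] z 193.7
```

View pics/w5.png

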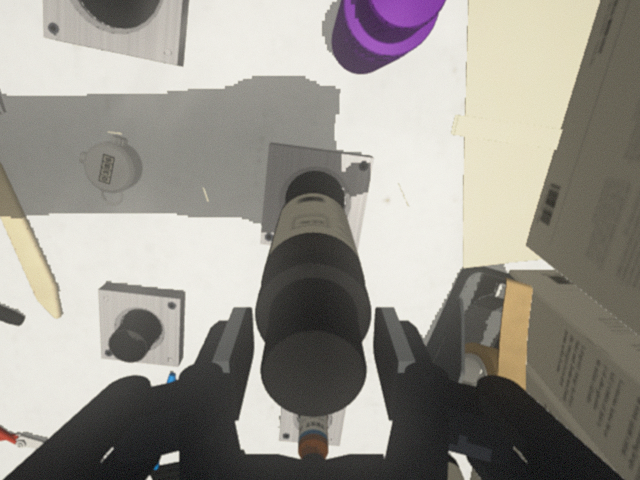

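The bottle is held upright above the empty bottle nest (bore at pixel 317,187), within 1–1.5 mm of its centre. I lower it.

```bash
python3 -m creep '-0.0006 0.0004 0.015 0 -1;0 0 0.02 0 -1;0 0 0.015 0 -1;0 0 0.006 0 -1;0 0 0.005 0 -1;0 0 0.005 0 -1;0 0 0.004 0 -1;0 0 0 0 -1'
python3 -m creep '0 0 0.003 0 -1;0 0 0.001 0 -1;0 0 0.0005 0 -1;0 0 0 0 -1'
```

```text
time_s: 16.75
eef_pos: [630.5, 110.0, 173.6]
tool_rot: [-180.0, 0.0, 90.0]
force: [-0.2, -0.5, -2.4]
gripper_width: 0.551
grasp_force: 62.8
time_s: 17.08
eef_pos: [631.4, 109.9, 171.4]
tool_rot: [179.9, -0.1, 90.0]
force: [-7.0, -0.5, 19.6]
gripper_width: 0.552
grasp_force: 65.3
```

```bash
python3 -m creep '0 0 -0.0005 0 -1;0 0 0 0 0.2;0 0 0 0 0.4;0 0 0 0 0.7;0 0 0 0 1;0 0 0 0 1;0 0 0 0 1;0 0 -0.02 0 1'
python3 -m creep '0 0 -0.03 0 1;0 0 -0.04 0 1;0 0 -0.02 0 1;0 0 0 0 1;0 0 0 0 1;0 0 0 0 1'
python3 -c "
from m import *
look(630,110,[(13,23),(60,110),(175,200)],None,80)"
```

```text
time_s: 17.75
eef_pos: [629.0, 109.8, 186.8]
tool_rot: [-179.7, 0.1, 90.0]
force: [-0.2, -0.2, -0.5]
gripper_width: 1.0
grasp_force: 0.0
time_s: 18.25
eef_pos: [630.3, 109.9, 279.1]
tool_rot: [-180.0, 0.0, 90.0]
force: [0.9, 0.6, -0.7]
gripper_width: 1.003
grasp_force: 0.0
[630.18854419 109.88059869 278.69969073]
(13, 23) rect [630.  110.1] [90.4 90.1] circ [629.9 110.5] 63.2 n 4326 px [313. 176.] z 18.1
(60, 110) rect [629.3 125.3] [48.2 18.3] circ [629.9 116.2] 24.1 n 606 px [314. 186.] z 87.4
(175, 200) rect [630.2 109.5] [35.  34.8] circ [630.3 109.3] 17.7 n 2942 px [314. 252.] z 186.7
```

The bottle is seated: top at 186.7, as before, and centred. Now back for the jar.

```bash
python3 -m creep '-0.03 -0.0126 0 0 1;-0.038 -0.0126 0 0 1;-0.038 -0.0126 0 0 1;-0.038 -0.0126 0 0 1;-0.038 -0.0126 0 0 1;-0.038 -0.0126 0 0 1;-0.038 -0.0126 0 0 1;-0.038 -0.0126 0 0 1'
python3 -m creep '-0.038 -0.0126 0.02 0 1;-0.037 -0.0126 0.03 0 1;0 0 0.03 0 1;0 0 0.02 0 1;0 0 0 0 1;0 0 0 0 1;0 0 0 0 1'
python3 -c "
from m import *
look(505,-261,[(30,45)],None,60)"
```

```text
time_s: 18.97
eef_pos: [528.5, -187.6, 279.0]
tool_rot: [-179.9, -0.0, 90.0]
force: [1.2, -1.0, -0.6]
gripper_width: 0.999
grasp_force: 0.0
time_s: 19.55
eef_pos: [507.9, -252.8, 186.7]
tool_rot: [180.0, 0.0, 90.0]
force: [-0.2, 0.7, 0.7]
gripper_width: 0.996
grasp_force: 0.0
[ 508.11339843 -252.82873105  187.08384518]
(30, 45) rect [ 504.8 -262.1] [61.2 61.7] circ [ 505.2 -262.1] 31.2 n 5689 px [310. 236.] z 37.6
```

A row fell short, so the TCP is at (508,-252.8,187). I correct to the measured jar at (505,-262).

```bash
python3 -m creep '-0.0093 -0.003 0.02 0 1;0 0 0.03 0 1;0 0 0.03 0 1;0 0 0.03 0 1;0 0 0.02 0 1;0 0 0 0 1;0 0 0 0 1'
python3 - <<'E'
from h import *
for i in range(4): snap('wrist'); print(arm.read_state()['eef_pos'])
E
```

```text
time_s: 20.18
eef_pos: [504.9, -262.2, 56.6]
tool_rot: [180.0, 0.0, 90.0]
force: [0.5, -0.2, 0.5]
gripper_width: 0.999
grasp_force: 0.0
[ 505.37458719 -262.5074665    57.54385227]
[ 505.59713097 -262.61535706   57.89079235]
[ 505.56608594 -262.55895992   57.87757886]
[ 505.49949696 -262.42577314   57.69405811]
```

```bash
python3 -m creep '0 0 0.015 0 1;0 0 0.01 0 1;0 0 0.005 0 1;0 0 0 0 1;0 0 0 0 0.3;0 0 0 0 -1;0 0 0 0 -1;0 0 0 0 -1' 30
python3 -m creep '0 0 0 0 -1;0 0 0 0 -1;0 0 0 0 -1;0 0 0 0 -1'
python3 -c "
from m import *
for i in range(3): snap('wrist'); print(arm.read_state()['eef_pos'])"
```

```text
time_s: 21.05
eef_pos: [504.7, -262.4, 26.6]
tool_rot: [180.0, 0.0, 90.0]
force: [-1.3, 0.6, 5.3]
gripper_width: 0.721
grasp_force: 31.7
time_s: 21.38
eef_pos: [504.7, -262.4, 26.6]
tool_rot: [180.0, 0.0, 90.0]
force: [-2.1, 1.2, 5.3]
gripper_width: 0.725
grasp_force: 31.7
[ 504.68863787 -262.39560294   26.60876667]
[ 504.71762395 -262.34529198   26.63649301]
[ 504.67658984 -262.37995113   26.61221145]
```

```bash
python3 -m creep '0 0 -0.02 0 -1;0 0 -0.035 0 -1;0 0 -0.035 0 -1;0.02 0 0 0 -1;0.03 0 0 0 -1;0.033 -0.002 0 0 -1;0.033 -0.002 0 0 -1;0.033 -0.002 0 0 -1'
python3 -m creep '0.033 -0.002 0 0 -1;0.033 -0.002 0 0 -1;0.033 -0.002 0 0 -1;0.033 -0.002 0 0 -1;0.033 -0.002 0 0 -1;0.033 -0.002 0 0 -1;0.033 -0.002 0 0 -1;0.033 -0.002 0 0 -1'
python3 -m creep '0.033 -0.002 0 0 -1;0.033 -0.0007 0 0 -1;0.03 0 0 0 -1;0.02 0 0 0 -1;0.015 0 0 0 -1;0 0 0 0 -1;0 0 0 0 -1;0 0 0 0 -1'
python3 -c "
from m import *
look(480,283,[(13,23)],'w6.png',80)
for i in range(3): snap('wrist'); print(arm.read_state()['eef_pos'])"
```

```text
time_s: 22.2
eef_pos: [498.2, -111.8, 116.3]
tool_rot: [180.0, -0.0, 90.0]
force: [1.3, -0.3, -0.9]
gripper_width: 0.722
grasp_force: 33.6
time_s: 22.87
eef_pos: [482.2, 152.5, 116.4]
tool_rot: [180.0, -0.0, 90.0]
force: [0.2, -0.5, -0.5]
gripper_width: 0.722
grasp_force: 33.6
time_s: 23.53
eef_pos: [480.0, 280.7, 115.9]
tool_rot: [180.0, 0.0, 89.9]
force: [1.0, -0.9, -0.8]
gripper_width: 0.724
grasp_force: 33.6
[480.04813762 280.53034059 115.96580262]
(13, 23) rect [479.5 283.1] [103.5 104.6] circ [479.4 283.1] 73.1 n 13829 px [312. 208.] z 18.0
[480.07069829 280.61889313 115.97797737]
[480.03866162 280.76623615 115.95654526]
[479.99332428 280.98761413 115.9354208 ]
```

View pics/w6.png

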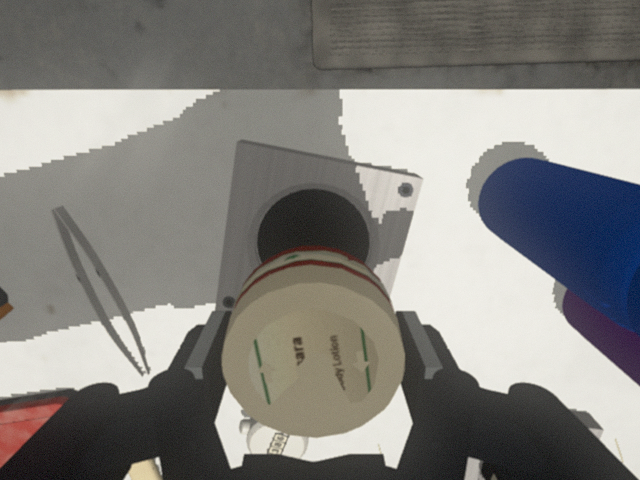

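The held jar is above the empty jar nest (bore at pixel 313,228), about 1 mm off. I lower it.

```bash
python3 -m creep '0.001 -0.0003 0.02 0 -1;0 0 0.025 0 -1;0 0 0.015 0 -1;0 0 0.007 0 -1;0 0 0.005 0 -1;0 0 0.004 0 -1;0 0 0.003 0 -1;0 0 0 0 -1'
python3 -m creep '0 0 0.002 0 -1;0 0 0.0015 0 -1;0 0 0.0005 0 -1;0 0 0 0 -1'
```

```text
time_s: 24.4
eef_pos: [479.6, 282.9, 36.9]
tool_rot: [180.0, -0.0, 90.0]
force: [-0.6, -0.2, -0.1]
gripper_width: 0.722
grasp_force: 33.6
time_s: 24.73
eef_pos: [479.7, 283.1, 33.6]
tool_rot: [180.0, -0.0, 90.0]
force: [-3.2, -1.5, 12.1]
gripper_width: 0.722
grasp_force: 34.9
```

Contact shows at TCP z 33.6, exactly the seated height. I release, rise and inspect everything.

```bash
python3 -m creep '0 0 0 0 0.6;0 0 0 0 0.8;0 0 0 0 1;0 0 0 0 1;0 0 -0.02 0 1;0 0 -0.03 0 1;0 0 -0.03 0 1;0 0 -0.03 0 1'
python3 -m creep '0 0 -0.04 0 1;0 0 -0.04 0 1;0 0 -0.03 0 1;0 0 0 0 1;0 0 0 0 1;0 0 0 0 1'
python3 - <<'E'
from m import *
look(480,283,[(13,23),(36,60)],None,60)
im,d,c=snap('scene'); save(im,'scene1.png'); P=cloud(d,c)
for n,x,y in (('jar',480,283),('bottle',630,110),('drop',628,-127),('cap',459,-18),('stamp',626,0)):
    for nm in ('scene','top'):
        if nm=='top': im2,d2,c2=snap('top'); Q=cloud(d2,c2)
        else: Q=P
        q=Q[(abs(Q[...,0]-x)<40)&(abs(Q[...,1]-y)<40)&(Q[...,2]<195)]; zt=np.percentile(q[:,2],99.5); p=q[q[:,2]>zt-4][:,:2]
        ci=cv2.minEnclosingCircle(p.astype(np.float32)); print(n,nm,'z',round(zt,1),np.round(ci[0],1),round(ci[1],1))
E
```

```text
time_s: 25.4
eef_pos: [479.2, 282.5, 143.9]
tool_rot: [-180.0, 0.0, 90.0]
force: [-0.3, 1.1, 0.3]
gripper_width: 1.002
grasp_force: 0.0
time_s: 25.9
eef_pos: [479.1, 282.8, 252.3]
tool_rot: [-180.0, 0.0, 90.0]
force: [-0.1, -0.2, -0.0]
gripper_width: 0.996
grasp_force: 0.0
[478.94765161 282.6728705  251.75410246]
(13, 23) rect [479.4 282.3] [104.7 104.1] circ [480.2 283.2] 72.2 n 8168 px [315. 193.] z 18.1
(36, 60) rect [479.2 283.2] [61.  61.4] circ [479.1 283.2] 31.2 n 4183 px [314. 204.] z 44.7
jar scene z 47.3 [479.3 283.8] 31.9
jar top z 48.2 [480.8 282.9] 30.7
bottle scene z 188.5 [630.4 109.8] 18.2
bottle top z 189.8 [631.  109.9] 17.3
drop scene z 110.8 [ 628.2 -127.2] 5.6
drop top z 111.5 [ 629.3 -127. ] 5.5
cap scene z 47.8 [457.8 -16.9] 19.5
cap top z 46.4 [459.2 -18.2] 17.9
stamp scene z 76.6 [624.7   0. ] 26.4
stamp top z 77.4 [626.7  -0.8] 26.3
```

View pics/scene1.png

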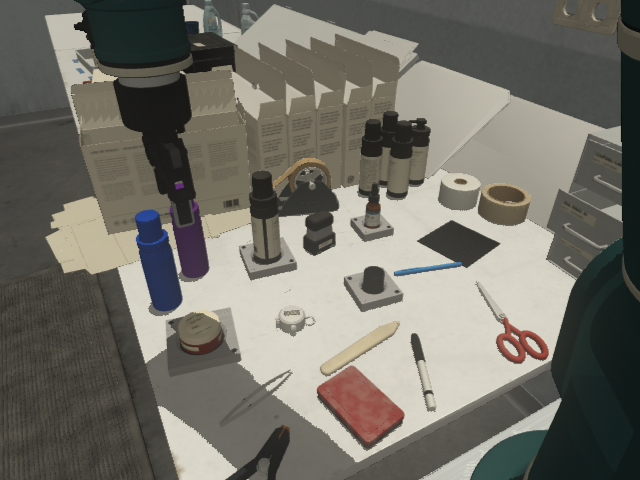

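The scene view shows the jar (200,330), bottle (265,220), dropper (372,210) and cap (373,280) each upright and down in its own nest. The stamp (320,232) has not moved and the gripper is clear.

```bash
python3 -c "
from station import arm
print(arm.sign_off())"
```

```text
the job is handed in; nothing more can be done
None
```

The job is handed in at about 26 s: in the last camera check all four parts stood upright and fully down in their own nests, with the stamp unmoved; `sign_off()` returned no verdict.

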